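# Load the gas nozzle and latch the dock's carriage

### The job

Stand the copper gas nozzle upright in the socket of the dock's carriage and let go of it, then press the carriage into the dock by its front plate until its push-push latch catches, and let go: it must stay in, with the nozzle still standing in its socket. Press slowly and never lean on the carriage with more than 18 N, and leave the weight, the tin and the bracket where they are.

Things in the scene. Friction and masses are not known exactly. Their poses are not given: they have to be found in the camera images.
- nozzle_mid (a point): Centre of the loose copper gas nozzle, a standing tube 22 mm in diameter and 66 mm tall; the point lies on its axis 33 mm above its lower end; z is its axis, up. It weighs about 80 g.
- socket (a point): Centre of the mouth (top rim) of the round socket on the carriage: a hole 29 mm across and 14 mm deep in a 50 x 50 x 18 mm steel block, open above. A nozzle standing in it has its centre 19 mm above this point. x points into the dock (the way the carriage is pressed), z up. The point moves with the carriage.
- push_face (a point): Middle of the black slick pad on the outer (robot-side) face of the carriage's upright front plate, 45 mm above the table, 18 mm below the plate's top edge; the plate is 76 mm wide, 10 mm thick with its pad, its lower edge 11 mm above the table. x points into the dock, square to the plate: press along it. The socket's centre lies 99 mm farther along x. The point moves with the carriage.
- carriage (a joint): How far the carriage is pressed into the dock, m. A weak spring (2 to 5 N, damped) drives it back out to 0. Push-push latch: pressed to its stop and let go, it comes back about 7 mm and stays, resting anywhere from 0.021 to 0.065 as the latch happens to be set (this cannot be seen). Pressed less it springs out to 0. A latched one pressed again to its stop is freed and springs out to 0.
- weight_mid (a point): Bystander, loose: turned steel weight with a knob, 33 mm in diameter, 70 mm tall, standing; the point is its centre, 35 mm up.
- tin_mid (a point): Bystander, loose: black round tin, 54 mm in diameter, 55 mm tall; the point is its centre.
- bracket_mid (a point): Bystander, loose: welded bracket, base plate 62 x 105 x 8 mm with an upright tab, 52 mm tall in all; the point is over the middle of its base, 26 mm up.
- dock: The fixed steel dock, 274 x 136 mm; origin under it, x into the dock. Two cheeks (tops 33 mm high, y +-54 mm) with black stubs 46 mm high; rear housing from x = +64 to +172 mm, 69 mm high. Feel of a slow press: 3 to 6 N on the way in, then a sprung buffer that rises by 2 N per mm to about 11 N, then a solid stop; from 11 N on the latch will catch when let go; 12 to 15 N is a good press.

How it is judged:
By the outcome, as a careful person would: the job done as asked, in the order asked, and still so for the second after the job is handed in, with the robot touching nothing.
It also fails if it takes over 58 s, if anything falls off the work surface, if the arm or the gripper's body presses on something with over 40 N, if the wrist force passes 120 N, or if a joint passes its speed limit or range.

### The arm

A 6-joint arm with a two-finger parallel gripper is mounted at the origin on a cart in front of the work surface, level with it; the furniture and walls round the work are solid. World frame = base frame: x ahead of the robot, y to its left, z up, the work surface at z = 0. Lengths are in mm, angles in rad, forces in N, time in s.
With the tool pointing down it reaches from about 275 to 750 mm from the base axis. Payload 10.2 kg.
Tool frame: the origin (TCP) lies midway between the tips of the shut fingers; the grasp point (between the pads) lies 19 mm behind it; z points along the fingers, y is the line along which they close (so a half turn about z gives the same grasp; the last joint's range is limited). The gripper opens to 85 mm and grips with 20 to 120 N. Pads are 22 mm wide; open, the fingers measure 114 mm over their backs; the gripper's body (76 mm by 85 mm) begins 54 mm behind the grasp point. The pads swing forward as they close: fully open they stand 13 mm farther back than shut.
Start: joints at [-1.541, 0.313, 1.498, -0, 1.331, -0.223], TCP at [131.297, -508.323, 231.294] pointing down, gripper open.
Joint ranges: [-2.94, 2.94], [-0.97, 2.17], [0.19, 2.56], [-1.23, 4.37], [0.02, 3.11], [-2.88, 2.88]. Speed limits (rad/s): [2.39, 2.39, 3.01, 3.14, 3.14, 3.14].

### API

Orientations are given as a unit quaternion [w, x, y, z].
In Python, from rig import ctrl gives the robot as it stands.
- The arm moves only by the tool send_rows, never from a script. Its argument "targets" is a list of rows, each a list of 7 numbers: the closure, from -1 (fully open) to 1 (shut), so that 0 is half open, then the shift along the tool's x, y, z in m, then the turn, a rotation vector about the tool's x, y, z in rad. In form: [[claw, dx, dy, dz, ax, ay, az], ...]. A call has exactly 10 rows; each row shifts and turns the commanded pose from where the row before left it, along the tool's axes as they then stand; what a row does not reach is not made up. A row lasts 1/8 s, in which the tool goes at most 62.5 mm and 10.7 degrees, less where a joint would pass 70% of its speed; a pose out of reach is approached as far as the arm can. A call with a gripper value outside its range is refused whole. The fingers move at their own pace and stop on an object; "squeeze" is the grip in N (left out, the last holds). Time passes only in rows, so rows that do not move let the fingers close, or fill a call up. It gives the time, the measured TCP pose, the force, the opening and the grip force at its end, in the units of the state.
- ctrl.sense(): the state, without advancing time (a new reading comes with each control period).
- ctrl.capture(name): name is "side" or "top"; returns a dict with "img" (420x560x3 uint8, red, green, blue), "camera_matrix" (3x3 intrinsics, pixels), "R" (3x3) and "t" (3): a world point X has camera coordinates R X + t. Camera axes: x right, y down, z forward; pixel columns grow to the right and rows downward; lengths in mm; the calibration is good to about 2 mm. A picture is of the moment at which its call begins. There is no depth.
- ctrl.finish_job(): hands the job in; it is judged then, once.
Trained networks look in a picture, given as the dict that the camera call returned (one of the last four; its "shot" number tells which), for a name from the list of things; names that differ only in an ending like _2 or _b are one class to them, and where a whole thing is asked for, a point or a joint stands for the part that bears it (a point fixed in the world has none). Each returns a list of dicts, best first, with "score" (0 to 1); they miss things now and then, are a little off and sometimes report something else, mostly with a low value. They report only what shows in the picture. A call takes as long as a camera call.
- ctrl.boxes_of(query, picture): "extent" ([left, top, width, height] in pixels, round what is visible of it).
- ctrl.landmark_of(query, picture): "point" ([column, row] in pixels: a listed point, or the origin of a listed thing).
The state is a dict: "time_s": time; "joints": joint angles; "dq": joint speeds; "tau": joint torques, N m; "eef_pos": TCP position; "ee_rot": TCP orientation; "force": force on the tool from outside, world axes, zero at the start; "wrist_torque": the same for the moment, N m; "grip_width": opening from 0.0 (shut) to 1.0 (fully open); "grip_force": force on a finger pad.
Only numpy, scipy, OpenCV 4.12 (cv2) and the standard library are available. Lean on these libraries where they do the work, as an engineer would, in place of code of your own. Each camera call takes 0.05 s, during which the arm holds its last target. There are 200 camera calls.

## Working session

There is one attempt and no reset: what is moved stays moved. The work goes in short steps, Python scripts to look and compute and a tool call to move; the robot and the scene stay as the last step left them, time stands still between calls to the robot, and variables do not carry over. Pictures are saved under pics/ and viewed, at most 10 in all, crops included, and the job is handed in when it is done.

Besides the shell and the picture viewer there is one more tool, called after "Call:" as name([rows], argument=value, ...), one row to a line, values as JSON. send_rows: Moves the arm, as the interface text tells. Its arguments: {"type":"object","properties":{"targets":{"type":"array"},"squeeze":{"type":"number"}},"required":["targets"]}

```bash
mkdir -p pics; cat > h.py <<'E'
import numpy as np, cv2
from rig import ctrl
from scipy.spatial.transform import Rotation as Ro
def cap(n,save=None):
    p=ctrl.capture(n)
    if save: cv2.imwrite(f'pics/{save}.png',p['img'][:,:,::-1])
    return p
def ray(p,px):
    K=np.array(p['camera_matrix']);R=np.array(p['R']);t=np.array(p['t'])
    d=R.T@np.linalg.inv(K)@np.array([px[0],px[1],1.]);return -R.T@t,d/np.linalg.norm(d)
def onz(p,px,z):
    c,d=ray(p,px);return c+d*(z-c[2])/d[2]
def tri(rs):
    A=0;b=0
    for c,d in rs:
        P=np.eye(3)-np.outer(d,d);A=A+P;b=b+P@c
    return np.linalg.solve(A,b)
def proj(p,X):
    v=np.array(p['R'])@X+np.array(p['t']);v=np.array(p['camera_matrix'])@v;return v[:2]/v[2]
E
python3 - <<'E'
from h import *
S=cap('side','s0');T=cap('top','t0')
for p,n in((S,'side'),(T,'top')):
    print(n,ray(p,(280,210)))
Z=dict(nozzle_mid=33,socket=None,push_face=45,weight_mid=35,tin_mid=27,bracket_mid=26,dock=0)
for q,z in Z.items():
    L=[]
    for p in(S,T):
        r=ctrl.landmark_of(q,p)[:2];print(q,[(np.round(a['point']),round(a['score'],2)) for a in r], [np.round(onz(p,a['point'],z if z is not None else 30)) for a in r])
        if r:L.append(ray(p,r[0]['point']))
    if len(L)==2:print('   tri',np.round(tri(L),1))
s=ctrl.sense();print(s['time_s'],s['eef_pos'],s['ee_rot'])
E
```

```text
side (array([ 60.43556735, 912.00033046, 504.16848461]), array([ 0.47521157, -0.80338756, -0.35880691]))
top (array([ 501.40715228,   27.0814551 , 1020.11147655]), array([ 0.11828112,  0.00372103, -0.99297318]))
nozzle_mid [(array([228., 296.]), 0.56)] [array([540., 278.,  33.])]
nozzle_mid [(array([168., 243.]), 0.59)] [array([551., 273.,  33.])]
   tri [548.3 272.4  28.2]
socket [(array([309., 216.]), 0.91)] [array([ 607., -157.,   30.])]
socket [(array([354., 220.]), 0.68)] [array([ 596., -130.,   30.])]
   tri [ 593.4 -128.1   42.8]
push_face [(array([347., 221.]), 0.61)] [array([ 495., -144.,   45.])]
push_face [(array([356., 267.]), 0.59)] [array([ 495., -128.,   45.])]
   tri [ 492.1 -128.3   51.1]
weight_mid [(array([294., 273.]), 0.6)] [array([481., 142.,  35.])]
weight_mid [(array([224., 273.]), 0.46)] [array([485., 152.,  35.])]
   tri [481.6 150.   38.6]
tin_mid [(array([244., 259.]), 0.77)] [array([607., 130.,  27.])]
tin_mid [(array([235., 220.]), 0.72)] [array([600., 129.,  27.])]
   tri [602.6 131.1  28.1]
bracket_mid [(array([194., 249.]), 0.9)] [array([727., 152.,  26.])]
bracket_mid [(array([226., 161.]), 0.87), (array([349., 222.]), 0.68)] [array([730., 148.,  26.]), array([ 592., -119.,   26.])]
   tri [730.6 148.1  23.5]
dock [(array([299., 231.]), 0.67)] [array([ 612., -117.,    0.])]
dock [(array([347., 212.]), 0.77)] [array([ 617., -119.,    0.])]
   tri [ 615.9 -120.5   -2.3]
0.8 [ 131.29805597 -508.3298432   231.27450252] [-7.54612553e-06  9.92023067e-01  1.26056476e-01  5.41401311e-06]
```

View pics/s0.png

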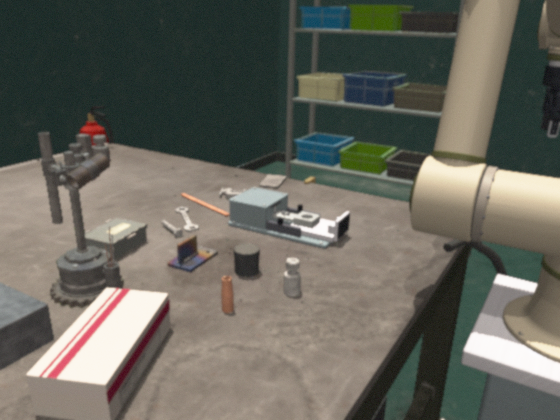

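View pics/t0.png

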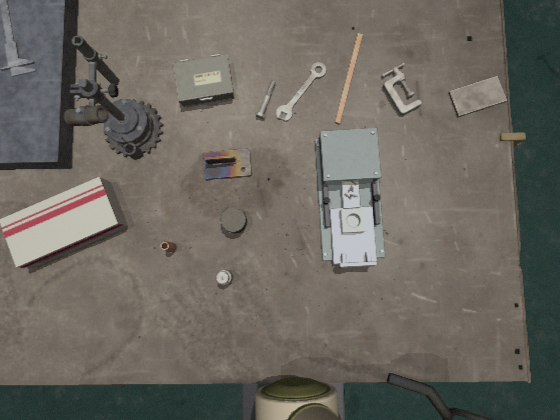

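The side view shows the copper nozzle at about (227,294), the dock at (290,215) and the plate at (343,224). The top view shows the nozzle at (168,246), the socket at (353,220) and the plate at (355,265), which agrees with the networks. Next I'll refine the nozzle, the socket and the dock's yaw.

```bash
python3 - <<'E'
from h import *
S=cap('side');T=cap('top')
def cop(p,c,r=35):
    hsv=cv2.cvtColor(p['img'],cv2.COLOR_RGB2HSV);m=((hsv[...,0]<14)&(hsv[...,1]>95)&(hsv[...,2]>40)).astype(np.uint8)
    n,l,st,ce=cv2.connectedComponentsWithStats(m)
    k=[i for i in range(1,n) if abs(ce[i]-c).max()<r and st[i][4]>15];k=max(k,key=lambda i:st[i][4]);return st[k],ce[k]
s,cs=cop(S,(227,294));t,ct=cop(T,(168,246));print(s,cs,t,ct,[ctrl.boxes_of('nozzle_mid',p)[:1] for p in(S,T)])
# fit xy by projected outline boxes
from scipy.optimize import least_squares
a=np.linspace(0,6.28,40)
def box(p,x,y):
    P=np.array([proj(p,np.array([x+11*np.cos(q),y+11*np.sin(q),z])) for q in a for z in(0,66)]);return np.r_[P.min(0),P.max(0)]
bs=np.r_[s[:2],s[:2]+s[2:4]];bt=np.r_[t[:2],t[:2]+t[2:4]]
for obs in([(S,bs)],[(T,bt)],[(S,bs),(T,bt)]):
    f=least_squares(lambda v:np.concatenate([box(p,*v)-b for p,b in obs]),[548,273]);print('nozzle',f.x.round(1),f.fun.round(1))
a1=cv2.resize(S['img'][175:255,220:360],None,fx=5,fy=5,interpolation=2)
a2=cv2.resize(T['img'][120:275,305:400],None,fx=5/1.3,fy=5/1.3,interpolation=2)
cv2.imwrite('pics/c1.png',a1[:,:,::-1]);cv2.imwrite('pics/c2.png',a2[:,:,::-1]);print(a1.shape,a2.shape)
E
```

```text
[222 277  11  36 356] [226.8005618  294.58146067] [162 242  14  10  95] [169.16842105 246.64210526] [[], []]
nozzle [542.2 277. ] [-0.9 -1.1  1.   0.9]
nozzle [541.7 270.2] [-1.8 -0.7  1.9  0.7]
nozzle [543. 273.] [ 0.1 -2.1  1.9 -0.2 -3.1 -1.3  0.7  0.1]
(400, 700, 3) (596, 365, 3)
```

View pics/c1.png

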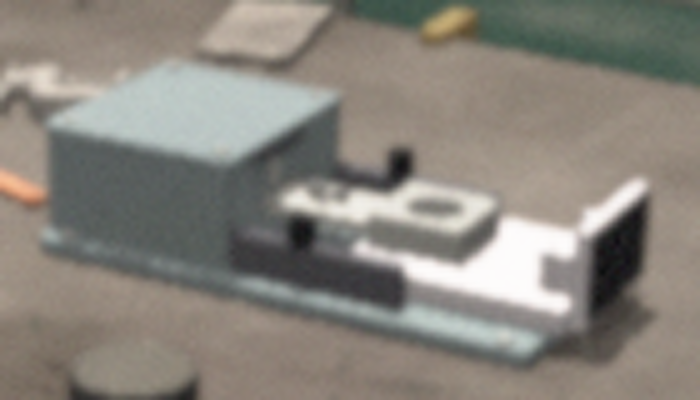

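View pics/c2.png

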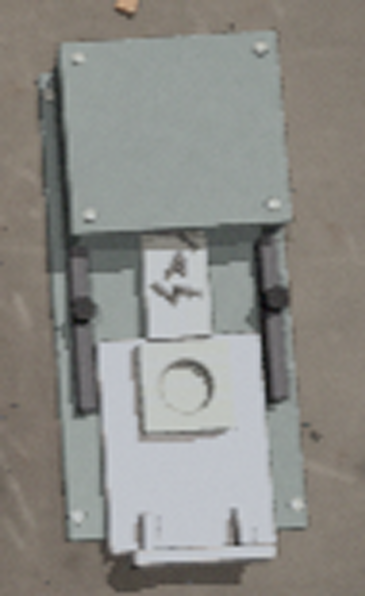

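The crops show the housing-top corners clearly, with the socket mouth at (437,207) in c1 and (185,386) in c2. I'll fit the dock pose and socket from these.

```bash
python3 - <<'E'
from h import *
S=cap('side');T=cap('top')
f1=lambda x,y:(x/5+220-.4,y/5+175-.4); f2=lambda x,y:(x/3.846+305-.4,y/3.846+120-.4)
c=[onz(T,f2(*q),69) for q in((62,45),(275,32),(290,220),(70,235))]
cs=[onz(S,f1(*q),69) for q in((50,125),(175,62),(340,95),(225,162))]
for C in(c,cs):print(np.round(C,1).tolist())
for C in (c,):
    for i,j in((3,0),(2,1)):
        d=C[j]-C[i];print('yaw x',np.degrees(np.arctan2(d[1],d[0])),np.linalg.norm(d))
    d=C[0]-C[1];print('yaw y',np.degrees(np.arctan2(-d[0],d[1])),np.linalg.norm(d)); 
d=cs[0]-cs[3];print('side yaw',np.degrees(np.arctan2(d[1],d[0])),np.linalg.norm(d));d=cs[3]-cs[2];print(np.degrees(np.arctan2(-d[0],d[1])))
a,b=ray(T,f2(185,386)),ray(S,f1(437,207));print('socket tri',tri([a,b]),[ (onz(T,f2(185,386),z).round(1),onz(S,f1(437,207),z).round(1)) for z in(35,40,45)])
# pad centre in side
print('pad',onz(S,f1(619,250),45), 'plate bottom corners top view z63', onz(T,f2(135,560),63),onz(T,f2(275,555),63))
# base plate front corners at ~z6
print(onz(T,f2(67,540),6),onz(T,f2(305,527),6))
# nozzle contour vertical ends
E
```

```text
[[781.7, -58.1, 69.0], [786.9, -175.3, 69.0], [681.7, -179.6, 69.0], [675.3, -59.9, 69.0]]
[[780.0, -53.6, 69.0], [783.7, -172.6, 69.0], [682.1, -176.2, 69.0], [678.4, -58.8, 69.0]]
yaw x 0.9935835770537913 106.4185276142661
yaw x 2.3011439592225673 105.33495157839107
yaw y 2.566277027886054 117.39895647737195
side yaw 2.887825240630747 101.76351713399929
1.7837490088802872
socket tri [ 594.54352168 -123.70118425   42.58909293] [(array([ 595., -125.,   35.]), array([ 603.6, -140.6,   35. ])), (array([ 594.5, -124.2,   40. ]), array([ 597.8, -129.4,   40. ])), (array([ 594. , -123.5,   45. ]), array([ 592.1, -118.2,   45. ]))]
pad [ 493.92290465 -117.84315355   45.        ] plate bottom corners top view z63 [498.88016106 -91.00584044  63.        ] [ 500.65213274 -165.93247813   63.        ]
[510.51145914 -59.70856258   6.        ] [ 516.22832529 -195.00598302    6.        ]
```

Call:
send_rows([
  [-1,0,0,0,0,0,0.108],
  [-1,0,0,0,0,0,0.107],
  [-1,0.027,-0.045,0,0,0,0],
  [-1,0.027,-0.045,0,0,0,0],
  [-1,0.027,-0.045,0,0,0,0],
  [-1,0.027,-0.045,0,0,0,0],
  [-1,0.027,-0.045,0,0,0,0],
  [-1,0.027,-0.045,0,0,0,0],
  [-1,0.027,-0.045,0,0,0,0],
  [-1,0.027,-0.045,0,0,0,0],
], squeeze=30)

```text
time_s: 2.35
eef_pos: [334.1, -138.9, 231.6]
ee_rot: [0.0, 1.0, 0.019, 0.0]
force: [0.1, -0.4, -0.5]
grip_width: 1.0
grip_force: 0.0
```

Call:
send_rows([
  [-1,0.025,-0.045,0.01,0,0,0],
  [-1,0.025,-0.045,0.012,0,0,0],
  [-1,0.025,-0.045,0.012,0,0,0],
  [-1,0.025,-0.045,0.012,0,0,0],
  [-1,0.025,-0.045,0.012,0,0,0],
  [-1,0.025,-0.045,0.012,0,0,0],
  [-1,0.025,-0.045,0.012,0,0,0],
  [-1,0.025,-0.045,0.012,0,0,0],
  [-1,0.025,-0.045,0.012,0,0,0],
  [-1,0,0,0,0,0,0],
])

```text
time_s: 3.6
eef_pos: [542.9, 275.1, 123.4]
ee_rot: [0.0, 1.0, 0.02, -0.001]
force: [-0.6, -0.7, -0.1]
grip_width: 1.0
grip_force: 0.0
```

```bash
python3 - <<'E'
from h import *
S=cap('side');T=cap('top');e=ctrl.sense()['eef_pos'];print(e)
im=[]
for p,c in((S,(227,280)),(T,(168,240))):
    g=p['img'].copy()
    x,y=c;k=g[y-45:y+45,x-45:x+45];k=cv2.resize(k,None,fx=4.3,fy=4.3,interpolation=2)
    im.append(k)
    for z in(0,33,66): print(z,proj(p,np.array([543,273,z])).round(1), ((proj(p,np.array([543,273,z]))-np.array(c)+45)*4.3).round())
    print('tcp',((proj(p,e)-np.array(c)+45)*4.3).round())
cv2.imwrite('pics/n1.png',np.hstack(im)[:,:,::-1])
E
```

```text
[542.79888249 272.68127853 124.98882113]
0 [228.9 309.5] [202. 320.]
33 [228.6 293.9] [200. 253.]
66 [228.2 277.9] [199. 184.]
tcp [197.  56.]
0 [171.8 247.2] [210. 224.]
33 [168.1 246.6] [194. 222.]
66 [164.2 246. ] [177. 219.]
tcp [145. 214.]
```

View pics/n1.png

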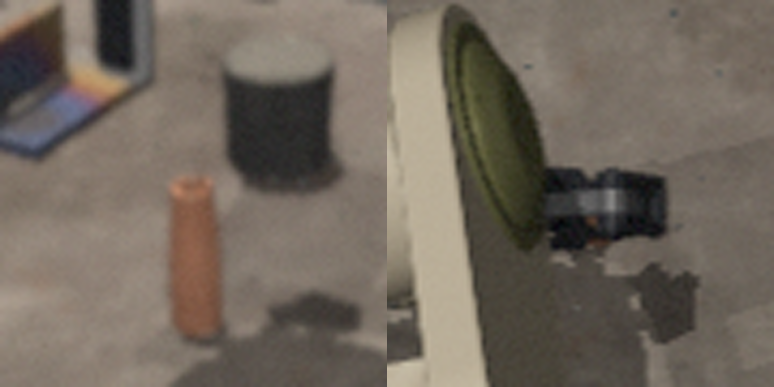

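Side crop: the nozzle axis is at about column 195 (predicted 200) and the gripper hides it in the top crop. That is within grasp tolerance, so I'll descend and close.

Call:
send_rows([
  [-1,0.001,0,0.021,0,0,0],
  [-1,0,0,0.02,0,0,0],
  [-1,0,0,0.02,0,0,0],
  [-1,0,0,0.02,0,0,0],
  [-1,0,0,0.02,0,0,0],
  [-1,0,0,0,0,0,0],
  [0.3,0,0,0,0,0,0],
  [1,0,0,0,0,0,0],
  [1,0,0,0,0,0,0],
  [1,0,0,0,0,0,0],
], squeeze=30)

```text
time_s: 4.95
eef_pos: [544.3, 273.0, 24.8]
ee_rot: [-0.0, 1.0, 0.019, 0.0]
force: [-0.5, -0.0, 1.8]
grip_width: 0.224
grip_force: 29.2
```

Call:
send_rows([
  [1,0,0,-0.02,0,0,0],
  [1,0,0,-0.04,0,0,0],
  [1,0,0,-0.04,0,0,0],
  [1,0.004,0.02,0,0,0,0],
  [1,0.005,0.04,0,0,0,0],
  [1,0.005,0.045,0,0,0,0],
  [1,0.005,0.045,0,0,0,0],
  [1,0.005,0.045,0,0,0,0],
  [1,0.004,0.045,0,0,0,0],
  [1,0.003,0.045,0,0,0,0],
])

```text
time_s: 6.2
eef_pos: [585.2, -12.8, 123.0]
ee_rot: [-0.0, 1.0, 0.019, -0.001]
force: [0.3, -0.5, 0.4]
grip_width: 0.23
grip_force: 29.5
```

Call:
send_rows([
  [1,0.002,0.045,0,0,0,0],
  [1,0.002,0.04,0,0,0,0],
  [1,0,0.02,0,0,0,0],
  [1,0,0.0086,0,0,0,0],
  [1,0,0,0.015,0,0,0],
  [1,0,0,0.015,0,0,0],
  [1,0,0,0.01,0,0,0],
  [1,0,0,0,0,0,0],
  [1,0,0,0,0,0,0],
  [1,0,0,0,0,0,0],
])

```text
time_s: 7.45
eef_pos: [594.4, -124.2, 84.8]
ee_rot: [0.0, 1.0, 0.019, 0.0]
force: [-0.1, 1.4, -0.4]
grip_width: 0.228
grip_force: 29.5
```

```bash
python3 - <<'E'
from h import *
S=cap('side');T=cap('top');s=ctrl.sense();e=np.array(s['eef_pos']);print(e,s['grip_width'],s['force'])
im=[]
for p,c in((S,(315,205)),(T,(354,210))):
    x,y=c;k=p['img'][y-45:y+45,x-45:x+45];k=cv2.resize(k,None,fx=4.3,fy=4.3,interpolation=2);im.append(k)
    for n,X in(('bottom',e+[0,0,-24]),('sock',np.array([594.5,-124,42])),('under',np.array([e[0],e[1],42]))): print(n,((proj(p,X)-np.array(c)+45)*4.3).round())
cv2.imwrite('pics/n2.png',np.hstack(im)[:,:,::-1])
print(ctrl.landmark_of('nozzle_mid',S),ctrl.landmark_of('nozzle_mid',T),proj(S,e+[0,0,8]))
E
```

```text
[ 594.24881402 -124.21257276   84.67430723] 0.22763479610133366 [ 0.07754973 -0.36784008 -0.72945669]
bottom [162. 211.]
sock [160. 242.]
under [160. 242.]
bottom [194. 233.]
sock [188. 236.]
under [188. 236.]
[{'point': [294.8, 274.8], 'score': 0.66}, {'point': [308.2, 199.4], 'score': 0.65}] [] [308.18168402 196.91369644]
```

View pics/n2.png

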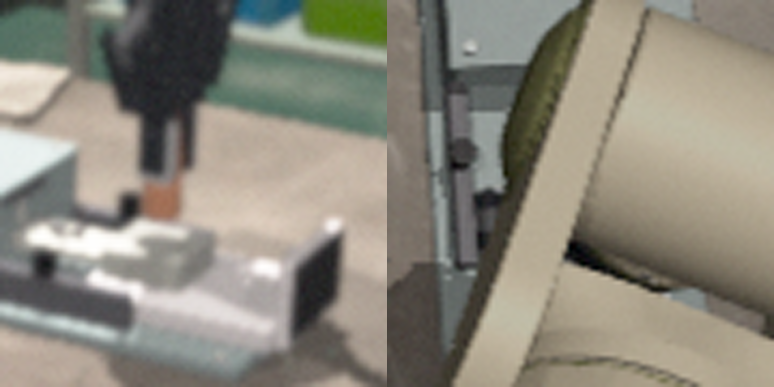

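The side crop shows the nozzle's lower end at about (162,219), directly over the socket mouth. The top view is hidden by the arm. I'll descend carefully.

Call:
send_rows([
  [1,0,0,0.006,0,0,0],
  [1,0,0,0.005,0,0,0],
  [1,0,0,0.002,0,0,0],
  [1,0,0,0.002,0,0,0],
  [1,0,0,0.001,0,0,0],
  [1,0,0,0.001,0,0,0],
  [1,0,0,0.001,0,0,0],
  [1,0,0,0.001,0,0,0],
  [1,0,0,0.001,0,0,0],
  [1,0,0,0,0,0,0],
])

```text
time_s: 8.9
eef_pos: [594.1, -124.2, 64.2]
ee_rot: [-0.0, 1.0, 0.019, -0.0]
force: [-0.6, 0.5, -0.9]
grip_width: 0.228
grip_force: 29.5
```

```bash
python3 -c "
from h import *
s=ctrl.sense();print(s['eef_pos'],s['force'])"
```

```text
[ 594.05235738 -124.17809993   64.2116488 ] [-0.59436449  0.51049555 -0.92424528]
```

Call:
send_rows([
  [1,0,0,0.0005,0,0,0],
  [1,0,0,0.0005,0,0,0],
  [1,0,0,0.0005,0,0,0],
  [1,0,0,0.0005,0,0,0],
  [1,0,0,0.0005,0,0,0],
  [1,0,0,0.0005,0,0,0],
  [1,0,0,0.0005,0,0,0],
  [1,0,0,0.0005,0,0,0],
  [1,0,0,0,0,0,0],
  [1,0,0,0,0,0,0],
])

```text
time_s: 10.15
eef_pos: [594.1, -124.2, 60.3]
ee_rot: [0.0, 1.0, 0.019, 0.0]
force: [-1.2, -0.7, -1.1]
grip_width: 0.229
grip_force: 29.5
```

Call:
send_rows([
  [1,0,0,0.0005,0,0,0],
  [1,0,0,0.0005,0,0,0],
  [1,0,0,0.0005,0,0,0],
  [1,0,0,0.0005,0,0,0],
  [1,0,0,0.0005,0,0,0],
  [1,0,0,0.0005,0,0,0],
  [1,0,0,0.0005,0,0,0],
  [1,0,0,0.0005,0,0,0],
  [1,0,0,0.0005,0,0,0],
  [1,0,0,0,0,0,0],
])

```text
time_s: 11.4
eef_pos: [594.1, -124.1, 55.8]
ee_rot: [-0.0, 1.0, 0.019, -0.0]
force: [0.5, -0.4, -1.1]
grip_width: 0.225
grip_force: 29.5
```

Call:
send_rows([
  [1,0,0,0.0003,0,0,0],
  [1,0,0,0.0003,0,0,0],
  [1,0,0,0.0003,0,0,0],
  [1,0,0,0.0003,0,0,0],
  [1,0,0,0.0003,0,0,0],
  [1,0,0,0.0003,0,0,0],
  [1,0,0,0.0003,0,0,0],
  [1,0,0,0.0003,0,0,0],
  [1,0,0,0,0,0,0],
  [1,0,0,0,0,0,0],
])

```text
time_s: 12.65
eef_pos: [594.3, -124.2, 53.8]
ee_rot: [0.0, 1.0, 0.019, 0.0]
force: [-1.0, 0.9, 5.1]
grip_width: 0.227
grip_force: 30.2
```

```bash
python3 - <<'E'
from h import *
S=cap('side');s=ctrl.sense();e=np.array(s['eef_pos']);print(e,s['force'])
x,y=308,205;k=S['img'][y-35:y+35,x-50:x+50];cv2.imwrite('pics/n3.png',cv2.resize(k,None,fx=7,fy=7,interpolation=2)[:,:,::-1])
E
```

```text
[ 594.26764134 -124.19379301   53.76826263] [-1.38525524  1.49925194  5.72235944]
```

View pics/n3.png

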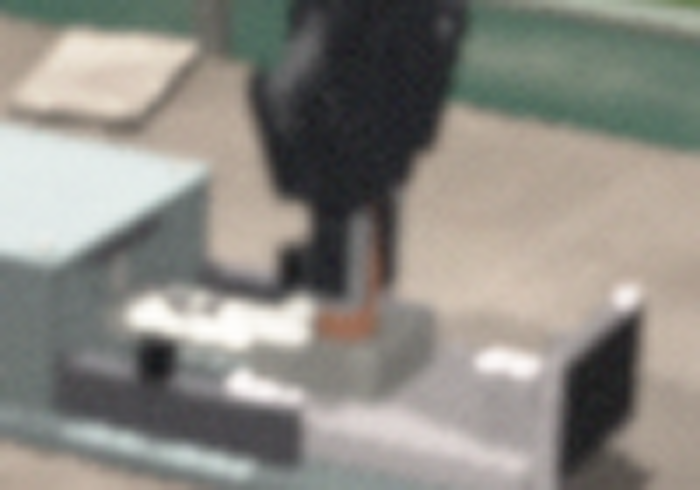

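It's in the socket: copper meets the near hole rim at about (347,340) and the floor contact reads 5 N. Now I'll release and rise.

Call:
send_rows([
  [0.4,0,0,-0.0005,0,0,0],
  [0.2,0,0,0,0,0,0],
  [0.0,0,0,0,0,0,0],
  [0,0,0,0,0,0,0],
  [0,0,0,-0.01,0,0,0],
  [0,0,0,-0.02,0,0,0],
  [0,0,0,-0.03,0,0,0],
  [0,0,0,-0.03,0,0,0],
  [0,0,0,-0.03,0,0,0],
  [0,0,0,-0.02,0,0,0],
])

```text
time_s: 13.95
eef_pos: [594.4, -124.2, 196.3]
ee_rot: [0.0, 1.0, 0.019, 0.001]
force: [0.3, -0.6, 0.4]
grip_width: 0.496
grip_force: 0.0
```

Call:
send_rows([
  [1,-0.02,0,0,0,0,0],
  [1,-0.04,0,0,0,0,0],
  [1,-0.04,0,0,0,0,0],
  [1,-0.04,0,0.01,0,0,0],
  [1,-0.01,0,0.03,0,0,0],
  [1,0,0,0.04,0,0,0],
  [1,0,0,0.04,0,0,0],
  [1,0,0,0.03,0,0,0],
  [1,0,0,0.013,0,0,0],
  [1,0,0,0,0,0,0],
])

```text
time_s: 15.2
eef_pos: [444.4, -129.9, 31.1]
ee_rot: [-0.0, 1.0, 0.019, -0.0]
force: [0.2, 0.3, 0.4]
grip_width: -0.0
grip_force: 0.0
```

```bash
python3 - <<'E'
from h import *
S=cap('side');s=ctrl.sense();e=np.array(s['eef_pos']);print(e,s['force'])
x,y=325,205;k=S['img'][y-40:y+40,x-55:x+55];cv2.imwrite('pics/n4.png',cv2.resize(k,None,fx=6,fy=6,interpolation=2)[:,:,::-1])
E
```

```text
[ 444.73783581 -130.10313488   31.76881095] [-0.08699165  0.39191563  0.286298  ]
```

View pics/n4.png

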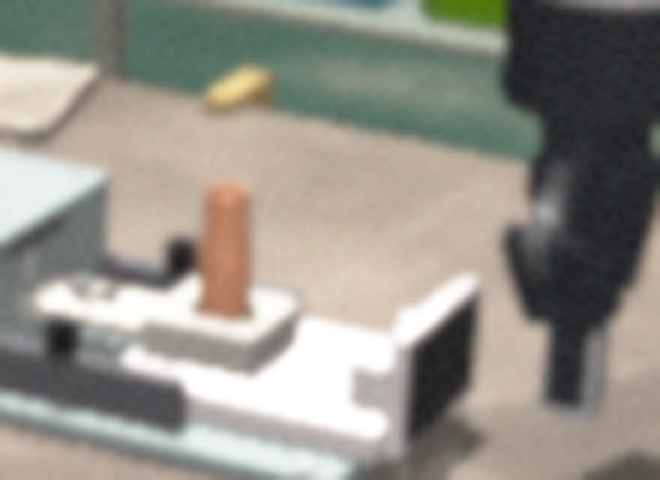

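The picture shows the nozzle standing in the socket, with its foot at about (225,315), and the shut fingers in front of the pad. I'll approach.

Call:
send_rows([
  [1,0.006,0,0,0,0,0],
  [1,0.006,0,0,0,0,0],
  [1,0.006,0,0,0,0,0],
  [1,0.006,0,0,0,0,0],
  [1,0.004,0,0,0,0,0],
  [1,0.002,0,0,0,0,0],
  [1,0.001,0,0,0,0,0],
  [1,0.001,0,0,0,0,0],
  [1,0.001,0,0,0,0,0],
  [1,0.001,0,0,0,0,0],
])

```text
time_s: 16.5
eef_pos: [478.2, -128.5, 30.9]
ee_rot: [-0.0, 1.0, 0.019, -0.0]
force: [0.7, 0.0, 0.4]
grip_width: -0.001
grip_force: 0.0
```

Call:
send_rows([
  [1,0.001,0,0,0,0,0],
  [1,0.001,0,0,0,0,0],
  [1,0.001,0,0,0,0,0],
  [1,0.001,0,0,0,0,0],
  [1,0.001,0,0,0,0,0],
  [1,0.001,0,0,0,0,0],
  [1,0.001,0,0,0,0,0],
  [1,0.001,0,0,0,0,0],
  [1,0.001,0,0,0,0,0],
  [1,0.001,0,0,0,0,0],
])

```text
time_s: 17.75
eef_pos: [487.8, -128.1, 30.8]
ee_rot: [-0.0, 1.0, 0.019, -0.001]
force: [-3.2, -0.5, 0.6]
grip_width: -0.001
grip_force: 1.6
```

Call:
send_rows([
  [1,0.001,0,0,0,0,0],
  [1,0.001,0,0,0,0,0],
  [1,0.001,0,0,0,0,0],
  [1,0.001,0,0,0,0,0],
  [1,0.001,0,0,0,0,0],
  [1,0.001,0,0,0,0,0],
  [1,0.001,0,0,0,0,0],
  [1,0.001,0,0,0,0,0],
  [1,0.001,0,0,0,0,0],
  [1,0.001,0,0,0,0,0],
])

```text
time_s: 19.0
eef_pos: [498.2, -127.7, 30.8]
ee_rot: [-0.0, 1.0, 0.019, -0.0]
force: [-4.0, 1.0, -1.6]
grip_width: 0.0
grip_force: 1.8
```

Call:
send_rows([
  [1,0.0005,0,0,0,0,0],
  [1,0.0005,0,0,0,0,0],
  [1,0.0005,0,0,0,0,0],
  [1,0.0005,0,0,0,0,0],
  [1,0.0005,0,0,0,0,0],
  [1,0.0005,0,0,0,0,0],
  [1,0.0005,0,0,0,0,0],
  [1,0.0005,0,0,0,0,0],
  [1,0,0,0,0,0,0],
  [1,0,0,0,0,0,0],
])

```text
time_s: 20.25
eef_pos: [502.2, -127.7, 30.9]
ee_rot: [0.0, 1.0, 0.019, 0.0]
force: [-3.3, 0.5, -1.5]
grip_width: 0.0
grip_force: 1.7
```

Call:
send_rows([
  [1,0.0004,0,0,0,0,0],
  [1,0.0004,0,0,0,0,0],
  [1,0.0004,0,0,0,0,0],
  [1,0.0004,0,0,0,0,0],
  [1,0.0004,0,0,0,0,0],
  [1,0.0004,0,0,0,0,0],
  [1,0.0004,0,0,0,0,0],
  [1,0.0002,0,0,0,0,0],
  [1,0,0,0,0,0,0],
  [1,0,0,0,0,0,0],
])

```text
time_s: 21.5
eef_pos: [505.3, -127.5, 30.9]
ee_rot: [0.0, 1.0, 0.019, 0.0]
force: [-3.8, 1.0, -0.5]
grip_width: 0.0
grip_force: 1.7
```

Call:
send_rows([
  [1,0.0004,0,0,0,0,0],
  [1,0.0004,0,0,0,0,0],
  [1,0.0004,0,0,0,0,0],
  [1,0.0004,0,0,0,0,0],
  [1,0.0004,0,0,0,0,0],
  [1,0.0004,0,0,0,0,0],
  [1,0.0004,0,0,0,0,0],
  [1,0.0004,0,0,0,0,0],
  [1,0,0,0,0,0,0],
  [1,0,0,0,0,0,0],
])

```text
time_s: 22.75
eef_pos: [508.4, -127.4, 30.9]
ee_rot: [-0.0, 1.0, 0.019, 0.0]
force: [-3.5, 1.0, -1.1]
grip_width: 0.001
grip_force: 1.7
```

Call:
send_rows([
  [1,0.0004,0,0,0,0,0],
  [1,0.0004,0,0,0,0,0],
  [1,0.0004,0,0,0,0,0],
  [1,0.0004,0,0,0,0,0],
  [1,0.0004,0,0,0,0,0],
  [1,0.0004,0,0,0,0,0],
  [1,0.0004,0,0,0,0,0],
  [1,0.0004,0,0,0,0,0],
  [1,0,0,0,0,0,0],
  [1,0,0,0,0,0,0],
])

```text
time_s: 24.0
eef_pos: [511.6, -127.3, 30.9]
ee_rot: [0.0, 1.0, 0.019, 0.0]
force: [-3.0, 1.6, 0.4]
grip_width: -0.003
grip_force: 1.8
```

Call:
send_rows([
  [1,0.0004,0,0,0,0,0],
  [1,0.0004,0,0,0,0,0],
  [1,0.0004,0,0,0,0,0],
  [1,0.0004,0,0,0,0,0],
  [1,0.0004,0,0,0,0,0],
  [1,0.0004,0,0,0,0,0],
  [1,0.0004,0,0,0,0,0],
  [1,0.0004,0,0,0,0,0],
  [1,0,0,0,0,0,0],
  [1,0,0,0,0,0,0],
])

```text
time_s: 25.25
eef_pos: [514.9, -127.2, 30.9]
ee_rot: [0.0, 1.0, 0.019, 0.0]
force: [-3.4, 1.3, 0.4]
grip_width: -0.001
grip_force: 1.6
```

Call:
send_rows([
  [1,0.0004,0,0,0,0,0],
  [1,0.0004,0,0,0,0,0],
  [1,0.0004,0,0,0,0,0],
  [1,0.0004,0,0,0,0,0],
  [1,0.0004,0,0,0,0,0],
  [1,0.0004,0,0,0,0,0],
  [1,0.0004,0,0,0,0,0],
  [1,0.0004,0,0,0,0,0],
  [1,0,0,0,0,0,0],
  [1,0,0,0,0,0,0],
])

```text
time_s: 26.5
eef_pos: [518.0, -127.0, 30.9]
ee_rot: [0.0, 1.0, 0.019, 0.0]
force: [-4.3, 0.6, -0.0]
grip_width: 0.004
grip_force: 1.7
```

Call:
send_rows([
  [1,0.0004,0,0,0,0,0],
  [1,0.0004,0,0,0,0,0],
  [1,0.0004,0,0,0,0,0],
  [1,0.0004,0,0,0,0,0],
  [1,0.0004,0,0,0,0,0],
  [1,0.0004,0,0,0,0,0],
  [1,0.0004,0,0,0,0,0],
  [1,0.0002,0,0,0,0,0],
  [1,0,0,0,0,0,0],
  [1,0,0,0,0,0,0],
])

```text
time_s: 27.75
eef_pos: [520.6, -126.9, 30.9]
ee_rot: [-0.0, 1.0, 0.019, -0.0]
force: [-6.5, 1.0, 2.6]
grip_width: -0.002
grip_force: 3.1
```

Buffer reached.

Call:
send_rows([
  [1,0.0002,0,0,0,0,0],
  [1,0.0002,0,0,0,0,0],
  [1,0.0002,0,0,0,0,0],
  [1,0.0002,0,0,0,0,0],
  [1,0.0002,0,0,0,0,0],
  [1,0.0002,0,0,0,0,0],
  [1,0.0002,0,0,0,0,0],
  [1,0,0,0,0,0,0],
  [1,0,0,0,0,0,0],
  [1,0,0,0,0,0,0],
])

```text
time_s: 29.0
eef_pos: [521.6, -126.8, 30.9]
ee_rot: [-0.0, 1.0, 0.019, -0.001]
force: [-8.4, -0.0, 3.8]
grip_width: 0.003
grip_force: 4.3
```

```bash
python3 -c "
from h import *
for i in range(4):
    cap('side');s=ctrl.sense();print(s['eef_pos'],s['force'],s['grip_force'])"
```

```text
[ 521.62875257 -126.85585577   30.84067523] [-9.47124518 -0.61076948  4.66365281] 4.339124523103237
[ 521.65594899 -126.89481981   30.86660028] [-9.17103835 -0.36161304  3.60990558] 4.3393774330616
[ 521.6385721  -126.86295695   30.85785719] [-8.75883347 -0.01875929  2.97638184] 4.339330941438675
[ 521.65596249 -126.85848785   30.84548359] [-8.85577502  0.17334768  2.57061001] 4.340242333710194
```

Call:
send_rows([
  [1,0.0002,0,0,0,0,0],
  [1,0.0002,0,0,0,0,0],
  [1,0.0002,0,0,0,0,0],
  [1,0.0002,0,0,0,0,0],
  [1,0.0002,0,0,0,0,0],
  [1,0.0002,0,0,0,0,0],
  [1,0,0,0,0,0,0],
  [1,0,0,0,0,0,0],
  [1,0,0,0,0,0,0],
  [1,0,0,0,0,0,0],
])

```text
time_s: 30.45
eef_pos: [522.5, -126.8, 30.8]
ee_rot: [-0.0, 1.0, 0.019, -0.001]
force: [-11.4, -0.5, 4.7]
grip_width: -0.003
grip_force: 5.3
```

```bash
python3 -c "
from h import *
for i in range(4):
    cap('side');s=ctrl.sense();print(s['eef_pos'],s['force'],s['grip_force'])"
```

```text
[ 522.51671946 -126.80780361   30.80198361] [-10.95426166  -0.7431655    4.53739131] 5.28335977345705
[ 522.5032307  -126.80509922   30.7927698 ] [-10.91010341  -0.77401424   4.06555214] 5.283741876482964
[ 522.52628012 -126.81344136   30.80158891] [-11.05912031  -0.22276479   4.56882902] 5.2838607877492905
[ 522.49440549 -126.78220266   30.77576798] [-10.13847541  -0.72898127   4.30993846] 5.28437677770853
```

Call:
send_rows([
  [1,0.0001,0,0,0,0,0],
  [1,0.0001,0,0,0,0,0],
  [1,0.0001,0,0,0,0,0],
  [1,0.0001,0,0,0,0,0],
  [1,0.0001,0,0,0,0,0],
  [1,0.0001,0,0,0,0,0],
  [1,0,0,0,0,0,0],
  [1,0,0,0,0,0,0],
  [1,0,0,0,0,0,0],
  [1,0,0,0,0,0,0],
])

```text
time_s: 31.9
eef_pos: [522.9, -126.8, 30.8]
ee_rot: [-0.0, 1.0, 0.019, -0.002]
force: [-11.5, 0.5, 5.0]
grip_width: -0.001
grip_force: 6.0
```

```bash
python3 -c "
from h import *
for i in range(4):
    cap('side');s=ctrl.sense();print(s['eef_pos'],s['force'],s['grip_force'])"
```

```text
[ 522.82989705 -126.76614582   30.74556903] [-12.40021159  -0.24798696   4.2368636 ] 5.992436036467552
[ 522.86217258 -126.77947347   30.75532716] [-12.70867958   0.30827707   4.61659943] 5.994016081094742
[ 522.83157772 -126.77573763   30.70511852] [-11.93167898  -0.86692766   4.09421522] 5.9929027408361435
[ 522.84548461 -126.78352768   30.74022454] [-12.01250706  -0.99880799   4.08350301] 5.994461551308632
```

Call:
send_rows([
  [1,0.0001,0,0,0,0,0],
  [1,0.0001,0,0,0,0,0],
  [1,0.0001,0,0,0,0,0],
  [1,0,0,0,0,0,0],
  [1,0,0,0,0,0,0],
  [1,0,0,0,0,0,0],
  [1,0,0,0,0,0,0],
  [1,0,0,0,0,0,0],
  [1,0,0,0,0,0,0],
  [1,0,0,0,0,0,0],
])

```text
time_s: 33.35
eef_pos: [523.0, -126.8, 30.7]
ee_rot: [-0.0, 1.0, 0.019, -0.002]
force: [-13.0, -0.4, 5.9]
grip_width: -0.001
grip_force: 6.5
```

```bash
python3 -c "
from h import *
for i in range(4):
    cap('side');s=ctrl.sense();print(s['eef_pos'],s['force'],s['grip_force'])"
```

```text
[ 522.98418736 -126.77948031   30.71319383] [-12.64276786  -0.0515505    5.78165673] 6.493346840143204
[ 522.96839735 -126.76181129   30.708932  ] [-13.59917686  -0.53196765   5.5346836 ] 6.49324893951416
[ 522.97667938 -126.77740705   30.71315272] [-13.25862329  -0.38136015   4.82678394] 6.493401154875755
[ 522.98337383 -126.78183799   30.71779176] [-12.81680264  -0.62403625   5.27205561] 6.493414118885994
```

13.1 N is a good press. Now I'll back off, slowly at first so the nozzle isn't jolted.

Call:
send_rows([
  [1,-0.001,0,0,0,0,0],
  [1,-0.001,0,0,0,0,0],
  [1,-0.001,0,0,0,0,0],
  [1,-0.001,0,0,0,0,0],
  [1,-0.001,0,0,0,0,0],
  [1,-0.001,0,0,0,0,0],
  [1,-0.001,0,0,0,0,0],
  [1,-0.001,0,0,0,0,0],
  [1,-0.001,0,0,0,0,0],
  [1,-0.001,0,0,0,0,0],
])

```text
time_s: 34.8
eef_pos: [514.6, -127.2, 31.0]
ee_rot: [0.0, 1.0, 0.019, 0.0]
force: [0.5, 1.6, 0.1]
grip_width: 0.001
grip_force: 0.0
```

Call:
send_rows([
  [1,-0.002,0,0,0,0,0],
  [1,-0.002,0,0,0,0,0],
  [1,-0.003,0,0,0,0,0],
  [1,-0.004,0,0,0,0,0],
  [1,-0.006,0,0,0,0,0],
  [1,-0.01,0,0,0,0,0],
  [1,-0.015,0,0,0,0,0],
  [1,-0.015,0,0,0,0,0],
  [1,-0.015,0,0,0,0,0],
  [1,-0.01,0,0,0,0,0],
])

```text
time_s: 36.05
eef_pos: [431.6, -130.2, 30.9]
ee_rot: [-0.0, 1.0, 0.019, -0.0]
force: [0.0, -0.2, 1.1]
grip_width: 0.003
grip_force: 0.0
```

```bash
python3 - <<'E'
from h import *
S=cap('side');s=ctrl.sense();print(s['eef_pos'],s['force'])
x,y=325,205;k=S['img'][y-40:y+40,x-55:x+55];cv2.imwrite('pics/n5.png',cv2.resize(k,None,fx=6,fy=6,interpolation=2)[:,:,::-1])
E
```

```text
[ 430.83512153 -130.07232164   30.80530943] [ 1.21160411  0.59197297 -1.20100188]
```

View pics/n5.png

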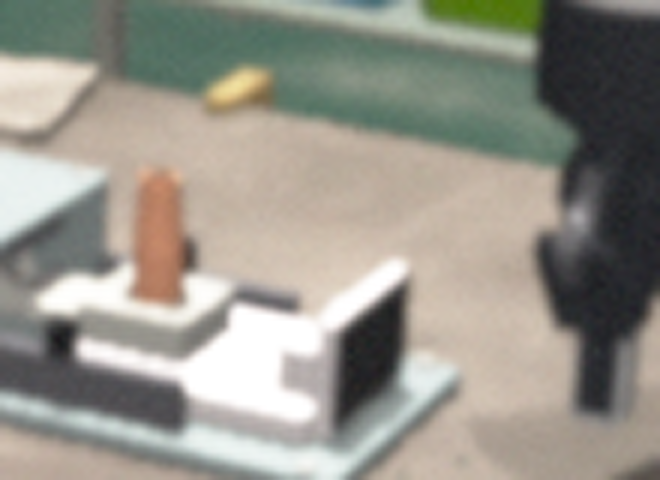

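The picture shows the carriage staying in: the plate is now at about (370,345), moved from (440,370). The nozzle stands in its socket at (160,300), and the gripper is clear.

```bash
python3 -c "
from h import *
print(ctrl.finish_job())"
```

```text
the job is handed in; nothing more can be done
None
```

I stood the nozzle in the socket and pressed the carriage in at about 13 N; the last picture shows it latched with the nozzle still standing and the gripper clear. I handed the job in at about 36 s; no verdict came back.

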